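# Seat the T-key in the slotted nut and turn it tight

## Robot

A 7-joint arm with a two-finger parallel gripper is mounted at the origin on the work surface; the furniture and walls round the work are solid. World frame = base frame: x ahead of the robot, y to its left, z up, the work surface at z = 0. Lengths are in mm, angles in rad, forces in N, time in s.
With the tool pointing down it reaches from about 400 to 875 mm from the base axis. Payload 4.4 kg.
Tool frame: the origin (TCP) lies on the centre line of the jaws, within the pads' length; the fingertips stand 8 mm ahead of it and the grasp point (between the pads) lies 11 mm behind it; x points along the fingers, z is the direction in which the jaws open and shut, and the axes are right-handed (so a half turn about x gives the same grasp; the last joint's range is limited). The gripper opens to 85 mm and grips with 20 to 120 N. Pads are 22 mm wide; open, the fingers measure 114 mm over their backs; the gripper's body (76 mm by 85 mm) begins 54 mm behind the grasp point. The pads swing forward as they close: fully open they stand 13 mm farther back than shut.
Start: joints at [-1.413, 0.628, 0.038, 1.517, -0.027, 0.996, -0.02], TCP at [144.233, 633.809, 239.313] pointing down, gripper open.
Joint ranges: [-3.06, 3.06], [-0.37, 2.12], [-1.25, 1.32], [0.18, 2.47], [-1.1, 4.24], [0.23, 1.98], [-2.94, 2.94]. Speed limits (rad/s): [2.57, 2.57, 3.14, 3.14, 3.14, 3.14, 3.14].

## Interface

Orientations are given as [roll, pitch, yaw] about the fixed x, y, z axes, in that order (R = Rz(yaw) Ry(pitch) Rx(roll)).
In Python, from cell import ctrl, get_image, camera_params gives the robot as it stands. The module is installed in compiled form; this text tells all that it offers.
- The arm moves only by the shell command python3 -m handwheel 'ROWS'. ROWS is text: rows parted by semicolons, each of 7 numbers parted by spaces: the opening, from -1 (shut) to 1 (fully open), then the shift along the tool's x, y, z in mm, then the turn, a rotation vector about the tool's x, y, z in rad. In form: grip x y z wx wy wz; .... A call has 1 to 10 rows; each row shifts and turns the pose as measured when the row begins, along the tool's axes as they then stand; what a row does not reach is not made up. A row lasts 1/10 s, in which the tool goes at most 50 mm and 8.59 degrees, less where a joint would pass 70% of its speed; a pose out of reach is approached as far as the arm can. A call with a gripper value outside its range is refused whole. The fingers move at their own pace and stop on an object; the grip force is fixed at half the most. Time passes only in rows, so rows that do not move let the fingers close. It gives the time, the measured TCP pose, the force and the opening at its end, in the units of the state.
- ctrl.read_state(): the state, without advancing time (a new reading comes with each control period).
- get_image(name): name is "side" or "top"; returns the picture (480x640x3 uint8, blue, green, red); there is no depth.
- camera_params(name): a dict with "fx", "fy", "cx", "cy" (pixels), "k1" (the pictures are not rectified: a ray, as slopes to the right and down, at radius r is drawn at 1 + k1 r^2 times it, then the intrinsics apply), "eye" and "orientation" of the camera in the world. Camera axes: x right, y up, looking along -z (the intrinsics and any distortion apply to the point x, -y, -z); pixel columns grow to the right and rows downward; lengths in mm; the calibration is good to about 2 mm. A picture is of the moment at which its call begins. camera_params takes no time and is no camera call.
- ctrl.finish_job(): hands the job in, once; it reports no verdict.
The state is a dict: "clock": time; "qpos": joint angles; "qd": joint speeds; "tau": joint torques, N m; "eef_pos": TCP position; "tool_rot": TCP orientation; "force": force on the tool from outside, world axes, zero at the start; "torque": the same for the moment, N m; "width": finger opening in mm.
Only numpy, scipy, OpenCV 4.12 (cv2) and the standard library are available. Lean on these libraries where they do the work, as an engineer would, in place of code of your own. Each camera call takes 0.05 s, during which the arm holds its last target.

## Task

Take the tape measure off the setting stand's board and put it down on the saw table, clear of the board. Then push the T-key's handle round lightly, without gripping the key or lifting it out, until its blade drops fully home into the slot of the nut, and go on pushing it clockwise (seen from above) until the nut comes up against its stop. Leave the key seated in the nut, and do not shift the two tins or the sanding block.

Things in the scene. Friction and masses are not known exactly. Their poses are not given: they have to be found in the camera images.
- stand: setting stand fixed to the saw table: square plywood board 170 x 170 x 12 mm with a steel nut on its middle. Origin: middle of the board's underside, on the nut's axis; z up; x and y parallel to the board's edges. Beside the nut stands a low stop pin 8 mm thick, its top 32 mm above the table and 38 mm from the axis. The saw table's top is free from x 0.2 to 0.72 m and y -0.35 to 0.35 m
- nut_slot (a point): round steel nut, 60 mm across, top 50 mm above the saw table, with a 12 mm wide, 12 mm deep slot straight across its top and a bore 23 mm wide in the middle. The point lies on the nut's axis at the slot's floor (38 mm above the table); its x axis runs along the slot, z up
- nut (a joint): turn of the nut in rad about its upright axis, growing clockwise seen from above; starts at 0 to 0.6 and ends at a hard stop at 1.40. It stays where it is left; friction of 0.3 N m holds it, so the unseated key slides over it without turning it
- key: loose steel T-key, 0.35 kg, standing in the nut's bore. Origin: middle of the underside of its blade; x along the blade, z up the key. Blade 54 mm long, 9 wide, 12 high, same both ways round; below it a round pilot 20 mm thick, 24 mm long. It drops by its own weight when blade and slot line up; blade across the rim: origin 50 mm above the table, fully home: 38 mm
- key_handle (a point): middle of the T-key's crossbar handle, on the key's axis, 22 mm above the blade's underside: dark round bar 14 mm thick, 150 mm long over its ends, parallel to the blade, x along it. It is the key's highest part but for a stem 18 mm thick that ends 9 mm above the point. 72 mm above the table at the start, 60 mm when fully home
- tape_center (a point): loose tape measure, 0.26 kg, standing upright on the board close to the nut, in the way of the handle: case 32 mm thick (x), 68 mm long (y), 63 mm high (z); its blade end sticks out 22 mm more at the -y end, 2 to 13 mm above its underside. The point is the centre of the case, half-way up
- screw_tin_center (a point): loose round open tin of screws, 84 mm across, 29 mm high, a bystander; the point is its centre, half-way up
- wax_tin_center (a point): loose round wax tin, 74 mm across, 40 mm high, a bystander; the point is its centre, half-way up
- sanding_block_center (a point): loose cork sanding block, 65 (x) x 100 (y) x 30 mm, a bystander; the point is its centre, half-way up
- masking_tape: roll of masking tape lying flat, 96 mm across, 24 mm high, fixed in place; origin in the middle of its underside
Things that resemble listed ones, but are neither listed nor needed, are in the scene too. What is shaped like the part that bears tape_center but green or orange is not meant.

How it is judged (in metres and radians):
On the way, in this order (a step that is already met when the one before it is completed fails the run):
1. the tape measure is off the board ((x of tape_center in the frame of stand above 0.092 m or x of tape_center in the frame of stand below -0.092 m or y of tape_center in the frame of stand above 0.092 m or y of tape_center in the frame of stand below -0.092 m) and height (world z) of tape_center below 0.05 m), for 0.2 s.
2. the key's blade has dropped into the slot of the nut (z of key_handle in the frame of nut_slot below 0.025 m and horizontal distance between key_handle and nut_slot below 0.008 m), for 0.2 s.
3. the nut is turned up to its stop (value of joint nut above 1.28 rad), for 0.2 s.
At the end, for the whole second after the job is handed in: Nut above 1.28 rad (stop at 1.40); key in the slot within 3 mm of fully home, within 6 mm of the nut's axis, upright within 0.12 rad; tape measure at rest on the saw table, its centre over 92 mm from the stand's middle along a board side; bystanders within 25 mm (all of step 1 and value of joint nut above 1.28 rad and z of key_handle in the frame of nut_slot below 0.025 m and horizontal distance between key_handle and nut_slot below 0.006 m and angle between the x axis of key_handle and the x axis of nut_slot, either way round below 0.2 rad and angle between key_handle's own z axis and vertical below 0.12 rad and height (world z) of tape_center above 0 m and linear speed of each of tape, key below 0.02 m/s); the robot touches nothing.
It fails at once if a bystander (screw tin, wax tin or sanding block) is shifted by more than 25 mm (distance of any of screw_tin_center, wax_tin_center, sanding_block_center from where it was at the start of the episode above 0.025 m).
It fails at once if the key is lifted out of the nut (z of key_handle in the frame of nut_slot above 0.052 m).
It fails at once if the key is gripped or forced while it is turned: the fingers bear on it with more than 35 N in all before the nut is at its stop (contact force between the fingers and key above 35 N and value of joint nut below 1.25 rad).
It also fails if it takes over 67 s, if anything falls off the work surface, if the arm or the gripper's body presses on something with over 40 N, if the wrist force passes 120 N, or if a joint passes its speed limit or range.

## Working session

There is one attempt and no reset: what is moved stays moved. The work goes in short steps, Python scripts to look and compute and a shell command to move; the robot and the scene stay as the last step left them, time stands still between calls to the robot, and variables do not carry over. Pictures are saved under pics/ and viewed, and the job is handed in when it is done.

```bash
mkdir -p pics
python3 - <<'E'
from cell import ctrl,get_image,camera_params
import cv2
print(ctrl.read_state())
for n in("side","top"):
    print(n,camera_params(n)); cv2.imwrite(f"pics/{n}0.png",get_image(n))
E
```

```text
{'clock': 0.0, 'qpos': array([-1.41279963,  0.62934211,  0.03849127,  1.51839147, -0.02698421,
        0.99629714, -0.01999792]), 'qd': array([-0.00083242, -0.00118798, -0.00150606, -0.00094814, -0.00081816,
       -0.00019281,  0.00022804]), 'tau': array([ 1.63923680e-03, -5.63399720e+01,  1.22641459e+00, -1.93438160e+01,
        1.08775223e-02,  1.04241085e-02, -1.97064389e-05]), 'eef_pos': array([144.12323473, 633.18314356, 238.38508417]), 'tool_rot': array([-3.10621304,  1.5688774 , -1.75924316]), 'force': array([ 0.0189359 , -0.25855853,  0.07152889]), 'torque': array([ 0.00586394, -0.04747958,  0.01624407]), 'width': 85.18996204211925}
side {'fx': 579.9776394666228, 'fy': 579.9776394666228, 'cx': 320.0461256061848, 'cy': 235.69880272365964, 'k1': -0.08232526137545666, 'eye': array([ 344.89163813, -965.82904229,  517.51295133]), 'orientation': array([ 1.15845982,  0.01152036, -0.15477833])}
top {'fx': 576.587457022804, 'fy': 576.587457022804, 'cx': 325.1711610078025, 'cy': 235.57415395794237, 'k1': -0.16724644990529958, 'eye': array([ 264.11765033,    1.97895757, 1277.68990435]), 'orientation': array([ 0.18754574,  0.02169664, -1.57998737])}
```

View pics/side0.png

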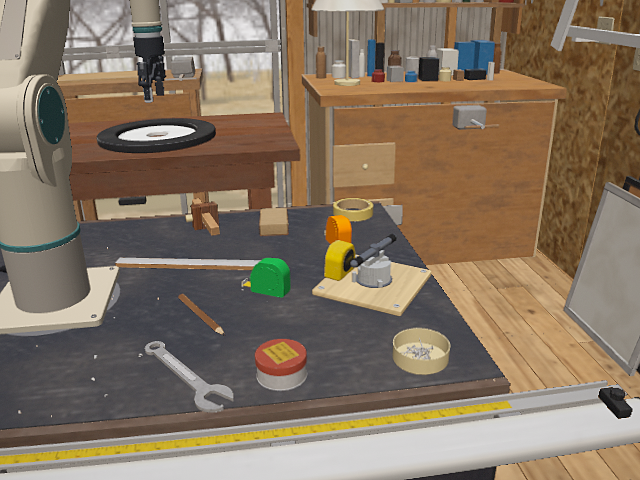

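View pics/top0.png

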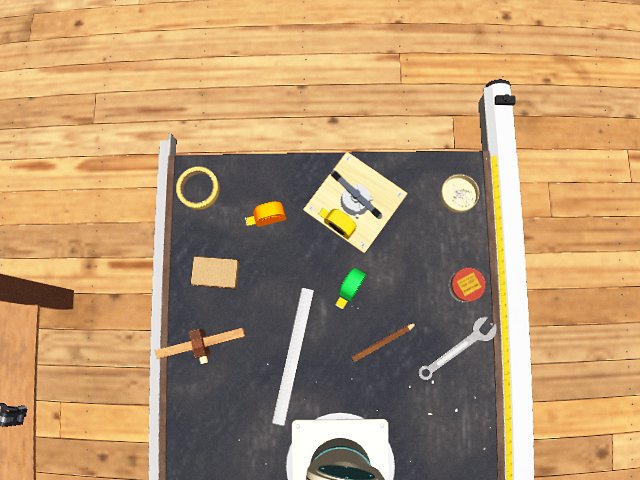

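Three tape measures could be taken for the target. In the top picture they are yellow on the board at (338,222), green at (352,287) and orange at (268,213). The yellow one is meant, since it is on the board and beside the nut. I'll check it in close crops.

```bash
python3 - <<'E'
import cv2
t=cv2.imread("pics/top0.png")[140:265,290:420]; cv2.imwrite("pics/tc.png",cv2.resize(t,None,fx=4.6,fy=4.6,interpolation=cv2.INTER_CUBIC))
t=cv2.imread("pics/side0.png")[205:320,300:440]; cv2.imwrite("pics/sc.png",cv2.resize(t,None,fx=5,fy=5,interpolation=cv2.INTER_CUBIC))
E
cat > h.py <<'E'
import numpy as np,cv2
from scipy.spatial.transform import Rotation as R
from cell import ctrl,get_image,camera_params
def cam(n):
    p=camera_params(n); M=R.from_euler('xyz',p['orientation']).as_matrix()
    K=np.array([[p['fx'],0,p['cx']],[0,p['fy'],p['cy']],[0,0,1]]);D=np.array([p['k1'],0,0,0,0.])
    C=np.diag([1,-1,-1])@M.T
    return K,D,C,p['eye'],M
def proj(n,P):
    K,D,C,e,M=cam(n); P=np.atleast_2d(np.array(P,float))
    return cv2.projectPoints(P,cv2.Rodrigues(C)[0],-C@e,K,D)[0][:,0]
def ray(n,uv):
    K,D,C,e,M=cam(n); 
    x=cv2.undistortPointsIter(np.array(uv,float).reshape(-1,1,2),K,D,None,None,(3,100,1e-12))[:,0]
    return e,(np.c_[x,np.ones(len(x))]@C)
def atz(n,uv,z):
    e,d=ray(n,uv); z=np.broadcast_to(z,len(d)); return e+d*((z-e[2])/d[:,2])[:,None]
E
python3 - <<'E'
from h import *
np.set_printoptions(precision=1,suppress=True)
s=ctrl.read_state()
print(proj("side",s['eef_pos']),proj("top",s['eef_pos']))
print(R.from_euler('xyz',s['tool_rot']).as_matrix())
E
```

```text
[[154.9 100.9]] [[  5.4 404. ]]
[[-0.  -1.   0.2]
 [-0.   0.2  1. ]
 [-1.  -0.  -0. ]]
```

View pics/tc.png

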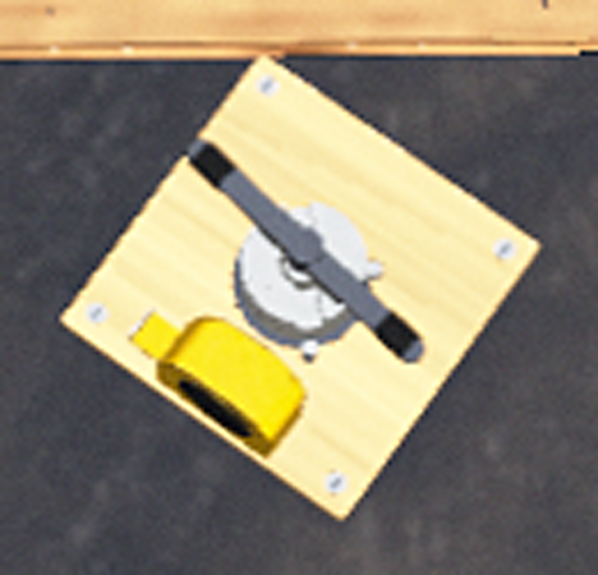

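View pics/sc.png

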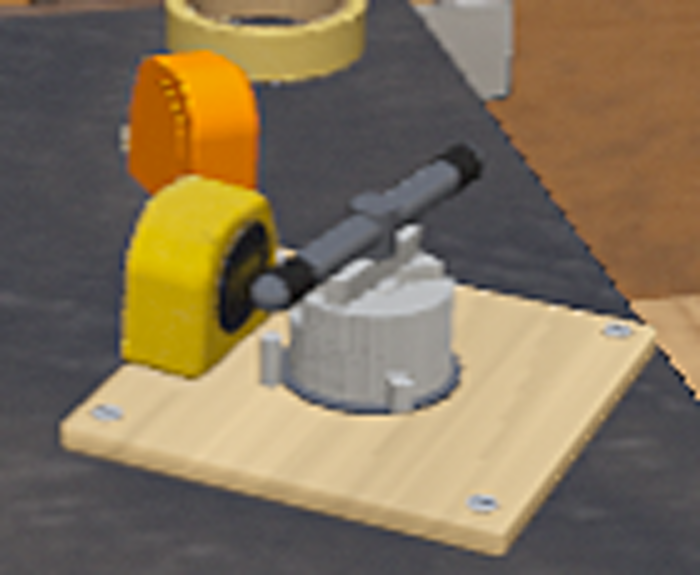

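Run:
```python
from h import *
np.set_printoptions(precision=1,suppress=True)
c=lambda a:(np.array(a,float)+.5)/4.6+[290,140]-.5
B=atz("top",c([(262,57),(540,245),(343,520),(62,320)]),12)
print(B,np.linalg.norm(np.diff(B,axis=0,append=B[:1]),axis=1),B.mean(0))
for a,b in((0,1),(3,2),(1,2),(0,3)): d=B[b]-B[a];print(np.degrees(np.arctan2(d[1],d[0])))
H=atz("top",c([(197,150),(417,352)]),72);d=H[1]-H[0];print("handle",H,np.linalg.norm(d),H.mean(0),np.degrees(np.arctan2(d[1],d[0])))
T=atz("top",c([(208,318),(305,383),(270,455),(165,365),]),[75,60,60,60]);print("tape",T)
print("pin,lug",atz("top",c([(309,347),(374,269)]),[32,32]))
cs=lambda a:(np.array(a,float)+.5)/5+[300,205]-.5
print("side board",atz("side",cs([(655,333),(500,550),(62,430)]),[12,12,12]))
print("tape side base",atz("side",cs([(122,360),(197,377)]),12))
```

```text
[[ 700.   -23.9   12. ]
 [ 600.8 -159.4   12. ]
 [ 464.9  -59.1   12. ]
 [ 565.9   76.5   12. ]] [168.  169.  169.1 167.5] [582.9 -41.5  12. ]
-126.21769949849181
-126.70508030779972
143.56204294886174
143.1659978404295
handle [[633.5   8.9  72. ]
 [534.  -92.4  72. ]] 141.9347778126229 [583.7 -41.7  72. ] -134.47246823728747
tape [[550.9   4.8  75. ]
 [522.5 -40.3  60. ]
 [488.4 -23.3  60. ]
 [532.1  25.3  60. ]]
pin,lug [[546.1 -43.6  32. ]
 [584.4 -75.8  32. ]]
side board [[ 698.5  -27.6   12. ]
 [ 596.8 -169.3   12. ]
 [ 465.3  -62.7   12. ]]
tape side base [[495.1 -13.2  12. ]
 [520.3 -31.5  12. ]]
```

```bash
cat >> h.py <<'E'
def box(c,yaw,dx,dy,z0,z1,y0=None):
    a=np.radians(yaw);X=np.array([np.cos(a),np.sin(a),0]);Y=np.array([-X[1],X[0],0])
    return np.array([np.r_[c,0]+X*sx*dx/2+Y*sy*dy/2+[0,0,z] for z in(z0,z1) for sx,sy in((-1,-1),(1,-1),(1,1),(-1,1))])
def drawbox(im,n,B,o,s,col):
    p=((proj(n,B)-o+.5)*s-.5).round().astype(int)
    for k in range(4):
        for a,b in((k,(k+1)%4),(4+k,4+(k+1)%4),(k,k+4)): cv2.line(im,tuple(map(int,p[a])),tuple(map(int,p[b])),col,1)
def circ(c,r,z):
    t=np.linspace(0,2*np.pi,37);return np.c_[c[0]+r*np.cos(t),c[1]+r*np.sin(t),0*t+z]
def poly(im,n,P,o,s,col):
    p=((proj(n,P)-o+.5)*s-.5).round().astype(int);cv2.polylines(im,[p.reshape(-1,1,2)],False,col,1)
def crop(im,o,w,h,s): return cv2.resize(im[o[1]:o[1]+h,o[0]:o[0]+w],None,fx=s,fy=s,interpolation=cv2.INTER_CUBIC)
E
python3 - <<'E'
from h import *
tiles=[]
for n,o in(("top",(290,140)),("side",(300,200))):
    im=crop(cv2.imread(f"pics/{n}0.png"),o,135,125,4.4)[:,:395 if n=="top" else None]
    im=crop(cv2.imread(f"pics/{n}0.png"),o,135,125,4.4); o=np.array(o)
    drawbox(im,n,box((583,-42),53.5,170,170,0,12),o,4.4,(255,0,0))
    drawbox(im,n,box((528,5),143.5,32,68,12,75),o,4.4,(0,0,255))
    drawbox(im,n,box((583,-42),45.5,150,14,65,79),o,4.4,(0,255,0))
    poly(im,n,circ((583,-42),30,50),o,4.4,(255,0,255))
    cv2.imwrite(f"pics/ov_{n}.png",im)
np.set_printoptions(precision=1,suppress=True)
print(atz("top",[(352,287),(268,213),(308,290),(281,424),(215,272),(198,188)],[40,40,5,5,30,24]))
E
```

```text
[[386.  -30.   40. ]
 [551.8 152.6  40. ]
 [383.9  66.5   5. ]
 [ 93.1 126.6   5. ]
 [422.8 270.2  30. ]
 [616.7 316.2  24. ]]
```

View pics/ov_top.png

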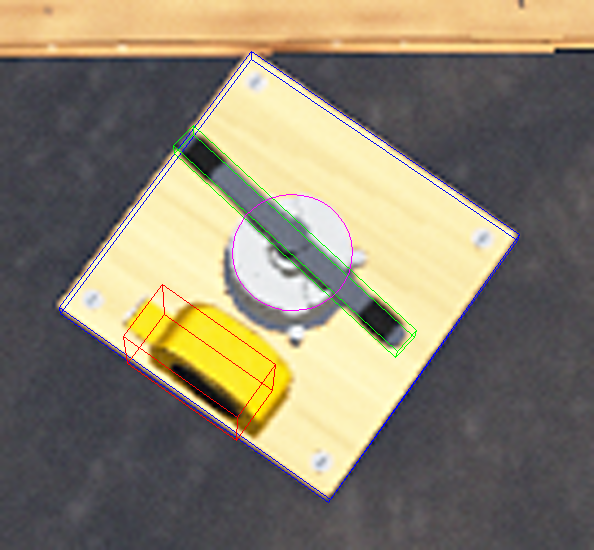

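View pics/ov_side.png

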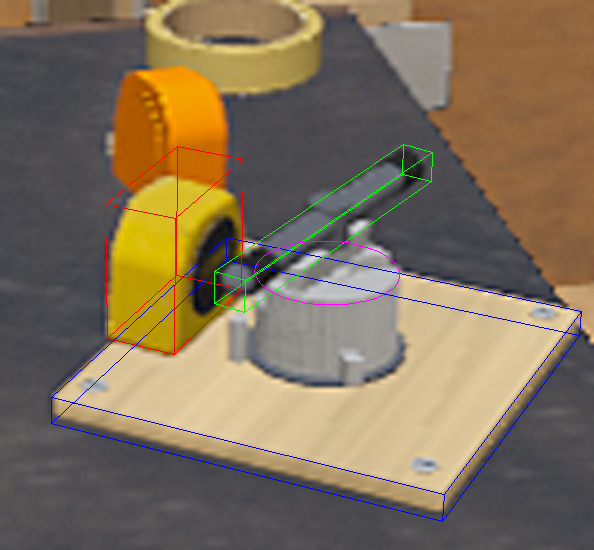

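Run:
```python
from h import *
np.set_printoptions(precision=1,suppress=True)
c=lambda a:(np.array(a,float)+.5)/4.6+[290,140]-.5
P=atz("top",c([(155,312),(130,338),(142,325)]),25);print(P)
L=np.array([np.cos(np.radians(53.5)),np.sin(np.radians(53.5))]);print(P[2][:2]-56*L)
for cc,yaw in(((531,-3),143.5),((527,1),143.5),((530,0),143.5)):
  pass
for n,o in(("top",(305,190)),("side",(300,210))):
    im=crop(cv2.imread(f"pics/{n}0.png"),o,70,65,8); o=np.array(o)
    drawbox(im,n,box((530,-4),143.5,32,68,12,75),o,8,(0,0,255))
    cv2.imwrite(f"pics/ov_{n}2.png",im)
```

```text
[[566.2  30.6  25. ]
 [553.4  42.8  25. ]
 [559.8  36.9  25. ]]
[526.5  -8.1]
```

View pics/ov_top2.png

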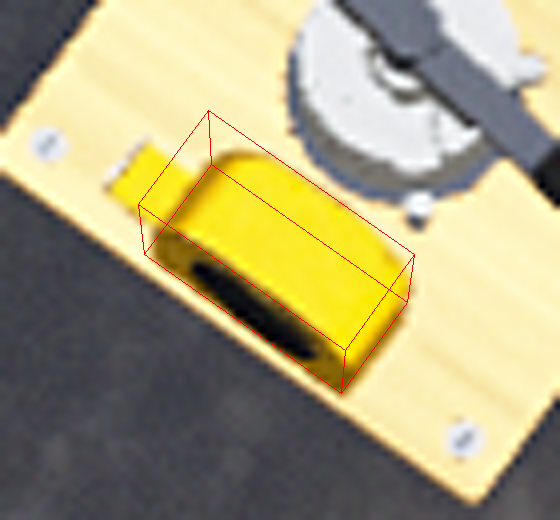

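View pics/ov_side2.png

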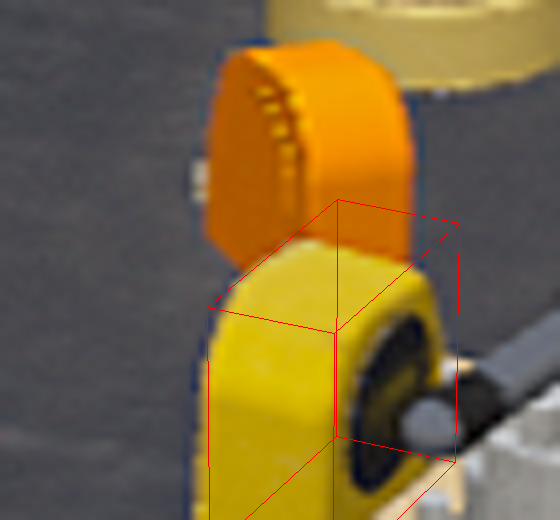

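```bash
cat >> h.py <<'E'
def plan(pos,ang,n):
    """rows to bring TCP to pos, tool z axis heading ang (deg), tool x straight down"""
    s=ctrl.read_state();p=s['eef_pos'].copy();M=R.from_euler('xyz',s['tool_rot'])
    a=np.radians(ang);Z=np.array([np.cos(a),np.sin(a),0]);X=np.array([0,0,-1.]);Y=np.cross(Z,X)
    G=R.from_matrix(np.c_[X,Y,Z]);w=(M.inv()*G).as_rotvec()
    print("at",p.round(1),"to go",(np.array(pos)-p).round(1),"rot",w.round(3),"t",s['clock'])
    for k in range(n):
        d=(np.array(pos)-p)/(n-k);print((M.inv().apply(d)).round(1),(w/n).round(3));p=p+d;M=M*R.from_rotvec(w/n)
E
python3 -c "
from h import *
plan((525,-2,150),-36.5,18)"
```

```text
at [144.1 633.3 238.5] to go [ 380.9 -635.3  -88.5] rot [ 1.984e+00 -1.000e-03  2.000e-03] t 0.1
[  5.  -28.5 -29.7] [ 0.11 -0.    0.  ]
[  5.  -31.6 -26.4] [ 0.11 -0.    0.  ]
[  5.  -34.3 -22.8] [ 0.11 -0.    0.  ]
[  5.  -36.6 -18.9] [ 0.11 -0.    0.  ]
[  4.9 -38.4 -14.7] [ 0.11 -0.    0.  ]
[  4.9 -39.8 -10.4] [ 0.11 -0.    0.  ]
[  4.9 -40.7  -6. ] [ 0.11 -0.    0.  ]
[  4.9 -41.1  -1.4] [ 0.11 -0.    0.  ]
[  4.9 -41.    3.1] [ 0.11 -0.    0.  ]
[  4.9 -40.4   7.6] [ 0.11 -0.    0.  ]
[  4.9 -39.4  12. ] [ 0.11 -0.    0.  ]
[  4.9 -37.8  16.2] [ 0.11 -0.    0.  ]
[  4.9 -35.8  20.3] [ 0.11 -0.    0.  ]
[  4.9 -33.3  24.1] [ 0.11 -0.    0.  ]
[  4.9 -30.5  27.6] [ 0.11 -0.    0.  ]
[  4.9 -27.3  30.8] [ 0.11 -0.    0.  ]
[  4.9 -23.7  33.6] [ 0.11 -0.    0.  ]
[  4.9 -19.9  36. ] [ 0.11 -0.    0.  ]
```

```bash
python3 -m handwheel '0.13 5 -28 -30 0.11 0 0; 0.13 5 -32 -26 0.11 0 0; 0.13 5 -34 -23 0.11 0 0; 0.13 5 -37 -19 0.11 0 0; 0.13 5 -38 -15 0.11 0 0; 0.13 5 -40 -10 0.11 0 0; 0.13 5 -41 -6 0.11 0 0; 0.13 5 -41 -1 0.11 0 0; 0.13 5 -41 3 0.11 0 0; 0.13 5 -40 8 0.11 0 0'
python3 -c "
from h import *
plan((525,-2,150),-36.5,10)"
```

```text
clock: 1.1
eef_pos: [352.0, 270.1, 183.1]
tool_rot: [2.72, 1.566, 2.936]
force: [2.2, 0.6, -0.5]
width: 48.5
at [352.  270.1 183.1] to go [ 173.  -272.1  -33.1] rot [ 0.853 -0.004  0.   ] t 1.1
[  3.2 -30.3  11.1] [ 0.085 -0.     0.   ]
[  3.2 -29.2  13.6] [ 0.085 -0.     0.   ]
[  3.2 -28.   16.1] [ 0.085 -0.     0.   ]
[  3.2 -26.5  18.4] [ 0.085 -0.     0.   ]
[  3.2 -24.8  20.6] [ 0.085 -0.     0.   ]
[  3.2 -23.   22.6] [ 0.085 -0.     0.   ]
[  3.3 -21.   24.5] [ 0.085 -0.     0.   ]
[  3.3 -18.8  26.2] [ 0.085 -0.     0.   ]
[  3.3 -16.5  27.7] [ 0.085 -0.     0.   ]
[  3.3 -14.1  29. ] [ 0.085 -0.     0.   ]
```

```bash
python3 -m handwheel '0.13 3 -30 11 0.085 0 0; 0.13 3 -29 14 0.085 0 0; 0.13 3 -28 16 0.085 0 0; 0.13 3 -26 18 0.085 0 0; 0.13 3 -25 21 0.085 0 0; 0.13 3 -23 23 0.085 0 0; 0.13 3 -21 24 0.085 0 0; 0.13 3 -19 26 0.085 0 0; 0.13 3 -16 28 0.085 0 0; 0.13 3 -14 29 0.085 0 0'
python3 -m handwheel '0.13 0 0 0 0 0 0'
python3 -c "
from h import *
plan((525,-2,110),-36.5,4)"
```

```text
clock: 2.1
eef_pos: [525.0, -17.3, 149.3]
tool_rot: [-2.469, 1.563, -3.141]
force: [-0.1, 0.4, -0.4]
width: 48.4
clock: 2.2
eef_pos: [526.9, -22.4, 149.1]
tool_rot: [-1.854, 1.564, -2.534]
force: [-0.5, -0.0, -0.2]
width: 48.2
at [526.9 -22.4 149.1] to go [ -1.9  20.4 -39.1] rot [-0.043 -0.002  0.007] t 2.2
[ 9.8  3.7 -3.6] [-0.011 -0.001  0.002]
[ 9.8  3.8 -3.5] [-0.011 -0.001  0.002]
[ 9.8  3.8 -3.5] [-0.011 -0.001  0.002]
[ 9.8  3.8 -3.4] [-0.011 -0.001  0.002]
```

```bash
python3 -m handwheel '0.13 10 5 -5 -0.02 0 0.003; 0.13 10 5 -5 -0.02 0 0.003; 0.13 10 2 -2 0 0 0; 0.13 5 0 0 0 0 0; 0.13 0 0 0 0 0 0'
python3 -c "
from h import *
plan((525,-2,100),-36.5,4)
a=crop(get_image('top'),(290,140),130,125,3);b=crop(get_image('side'),(290,180),130,125,3);cv2.imwrite('pics/a1.png',np.hstack([a,b]))"
```

```text
clock: 2.7
eef_pos: [521.4, 0.3, 109.5]
tool_rot: [-3.04, 1.562, 2.614]
force: [0.7, -1.0, -0.4]
width: 48.3
at [5.214e+02 3.000e-01 1.095e+02] to go [ 3.6 -2.3 -9.5] rot [ 0.007 -0.008  0.001] t 2.7
[2.4 0.1 1.1] [ 0.002 -0.002  0.   ]
[2.4 0.1 1.1] [ 0.002 -0.002  0.   ]
[2.4 0.1 1.1] [ 0.002 -0.002  0.   ]
[2.4 0.1 1.1] [ 0.002 -0.002  0.   ]
```

View pics/a1.png

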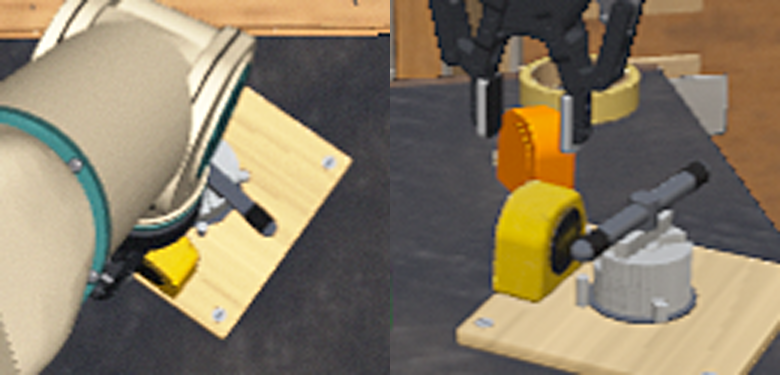

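```bash
python3 -c "
from h import *
P=proj('side',[(528,-4,75),(521.4,.3,109.5),(521.4,.3,101.5)]);print((P-[290,180])*3+[390,0])
im=crop(get_image('side'),(325,190),80,80,7);o=np.array((325,190))
drawbox(im,'side',box((528,-4),143.5,32,68,12,75),o,7,(0,0,255))
drawbox(im,'side',box((521.4,0.3),143.5,48.3,22,101.5,131),o,7,(0,255,0))
cv2.imwrite('pics/a2.png',im)"
```

```text
[[541.28563383 187.98919393]
 [529.50113694 134.47280939]
 [529.50395972 146.53083557]]
```

View pics/a2.png

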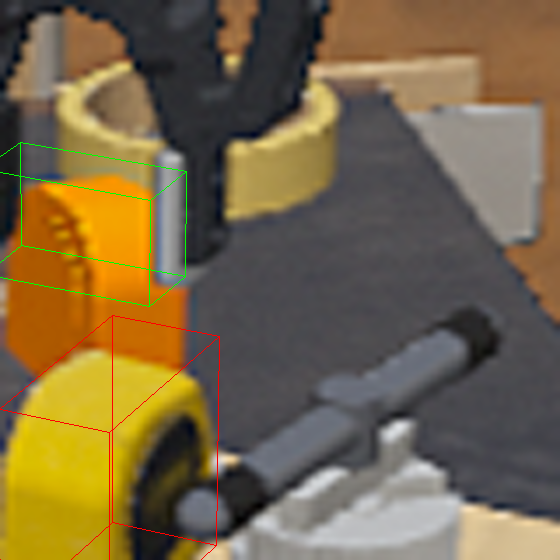

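```bash
python3 -m handwheel '0.15 5 0 5 0 0 0; 0.15 10 0 0 0 0 0; 0.15 10 0 0 0 0 0; 0.15 0 0 0 0 0 0'
python3 -c "
from h import *
plan((525,-2,55),-36.5,4)"
```

```text
clock: 3.25
eef_pos: [527.9, -4.4, 84.5]
tool_rot: [2.763, 1.567, 2.131]
force: [-0.4, 0.5, 0.4]
width: 49.2
at [527.9  -4.4  84.5] to go [ -2.9   2.4 -29.5] rot [ 0.006 -0.004 -0.001] t 3.25
[ 7.4  0.  -0.9] [ 0.001 -0.001 -0.   ]
[ 7.4  0.  -0.9] [ 0.001 -0.001 -0.   ]
[ 7.4  0.  -0.9] [ 0.001 -0.001 -0.   ]
[ 7.4  0.  -0.9] [ 0.001 -0.001 -0.   ]
```

```bash
python3 -m handwheel '0.15 7 0 -2 0 0 0; 0.15 7 0 0 0 0 0; 0.15 7 0 0 0 0 0; 0.15 5 0 0 0 0 0; 0.15 0 0 0 0 0 0'
python3 -c "
from h import *
plan((525,-2,55),-36.5,4)
im=crop(get_image('side'),(325,190),100,80,6);cv2.imwrite('pics/a3.png',im)"
```

```text
clock: 3.75
eef_pos: [525.5, -3.1, 55.5]
tool_rot: [3.015, 1.566, 2.383]
force: [-0.1, -0.3, 0.0]
width: 48.9
at [525.5  -3.1  55.5] to go [-0.5  1.1 -0.5] rot [ 0.005 -0.005 -0.001] t 3.75
[ 0.1  0.2 -0.3] [ 0.001 -0.001 -0.   ]
[ 0.1  0.2 -0.3] [ 0.001 -0.001 -0.   ]
[ 0.1  0.2 -0.3] [ 0.001 -0.001 -0.   ]
[ 0.1  0.2 -0.3] [ 0.001 -0.001 -0.   ]
```

View pics/a3.png

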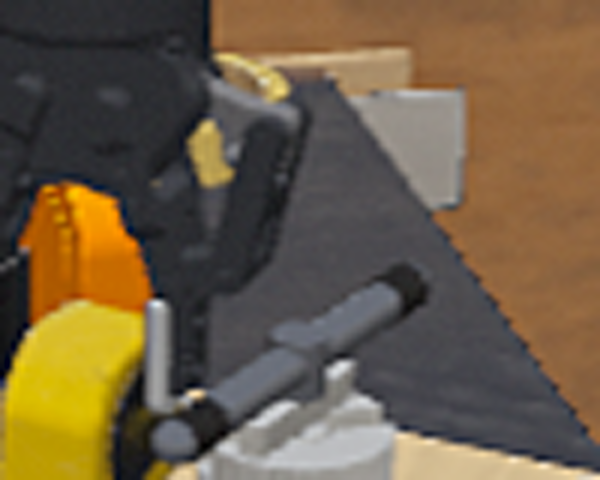

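Fingers straddle the tape case with the inner pad (crop 158,350) between tape and handle, and nothing is touched. I'll close.

```bash
python3 -m handwheel '-0.5 0 0 0 0 0 0; -0.5 0 0 0 0 0 0; -0.5 0 0 0 0 0 0; -0.5 0 0 0 0 0 0; -0.5 0 0 0 0 0 0; -0.5 0 0 0 0 0 0'
python3 -m handwheel '-0.5 -5 0 0 0 0 0; -0.5 -10 0 0 0 0 0; -0.5 -12 0 0 0 0 0; -0.5 -12 0 0 0 0 0; -0.5 -8 0 0 0 0 0; -0.5 0 0 0 0 0 0'
python3 -c "
from h import *
plan((463,44,100),-36.5,7)
cv2.imwrite('pics/a4.png',get_image('side'))"
```

```text
clock: 4.4
eef_pos: [525.9, -3.1, 56.3]
tool_rot: [2.855, 1.567, 2.223]
force: [0.0, -0.6, -2.0]
width: 30.8
clock: 5.0
eef_pos: [526.4, -3.3, 108.4]
tool_rot: [2.441, 1.567, 1.81]
force: [-0.7, 0.6, -2.6]
width: 30.7
at [526.4  -3.3 108.4] to go [-63.4  47.3  -8.4] rot [ 0.005 -0.003 -0.002] t 5.0
[  1.2   0.1 -11.3] [ 0.001 -0.    -0.   ]
[  1.2   0.1 -11.3] [ 0.001 -0.    -0.   ]
[  1.2   0.1 -11.3] [ 0.001 -0.    -0.   ]
[  1.2   0.1 -11.3] [ 0.001 -0.    -0.   ]
[  1.2   0.1 -11.3] [ 0.001 -0.    -0.   ]
[  1.2   0.1 -11.3] [ 0.001 -0.    -0.   ]
[  1.2   0.1 -11.3] [ 0.001 -0.    -0.   ]
```

View pics/a4.png

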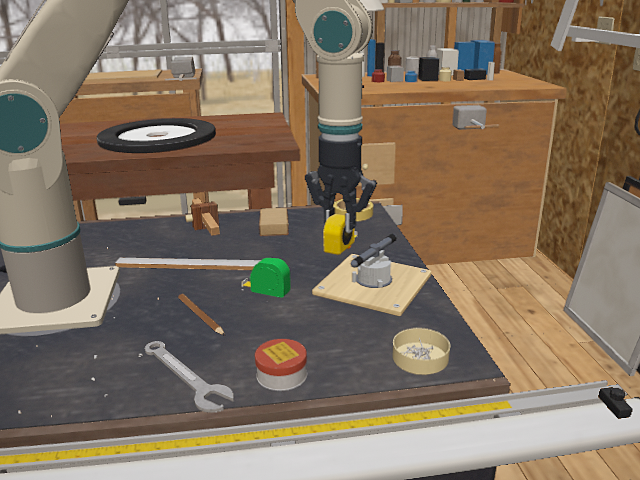

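Tape is held and lifted (side 340,233). Now out and down; the base should touch at TCP z of about 44.

```bash
python3 -m handwheel '-0.5 0 0 -8 0 0 0; -0.5 0 0 -15 0 0 0; -0.5 0 0 -18 0 0 0; -0.5 0 0 -18 0 0 0; -0.5 0 0 -12 0 0 0; -0.5 5 0 -5 0 0 0; -0.5 12 0 0 0 0 0; -0.5 12 0 0 0 0 0; -0.5 8 0 0 0 0 0; -0.5 0 0 0 0 0 0'
python3 -c "
from h import *
plan((463,44,48),-36.5,5)"
```

```text
clock: 6.05
eef_pos: [459.2, 44.6, 67.2]
tool_rot: [-3.001, 1.565, 2.651]
force: [-0.3, -0.1, -2.5]
width: 31.3
at [459.2  44.6  67.2] to go [  3.8  -0.6 -19.2] rot [ 0.006 -0.006  0.001] t 6.05
[3.8 0.3 0.7] [ 0.001 -0.001  0.   ]
[3.8 0.3 0.7] [ 0.001 -0.001  0.   ]
[3.8 0.3 0.7] [ 0.001 -0.001  0.   ]
[3.8 0.3 0.7] [ 0.001 -0.001  0.   ]
[3.8 0.3 0.7] [ 0.001 -0.001  0.   ]
```

```bash
python3 -m handwheel '-0.5 7 0 0 0 0 0; -0.5 7 0 0 0 0 0; -0.5 4 0 0 0 0 0; -0.5 2 0 0 0 0 0; -0.5 2 0 0 0 0 0; -0.5 0 0 0 0 0 0'; python3 -c "
from h import *
cv2.imwrite('pics/a5.png',get_image('side')[200:440,160:480])"
```

```text
clock: 6.65
eef_pos: [460.6, 43.9, 44.0]
tool_rot: [3.046, 1.567, 2.414]
force: [-0.3, 1.3, -2.6]
width: 30.9
```

View pics/a5.png

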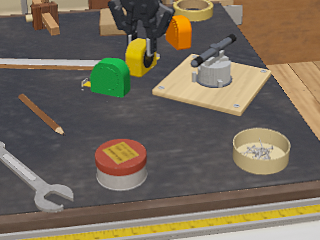

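```bash
python3 -m handwheel '-0.5 1.5 0 0 0 0 0; -0.5 1 0 0 0 0 0;-0.5 0 0 0 0 0 0'; python3 -m handwheel '-0.5 1 0 0 0 0 0;-0.5 0 0 0 0 0 0'
```

```text
clock: 7.0
eef_pos: [461.0, 43.7, 44.1]
tool_rot: [2.249, 1.567, 1.616]
force: [-0.3, -0.1, -1.6]
width: 31.0
clock: 7.2
eef_pos: [461.3, 43.7, 43.8]
tool_rot: [1.973, 1.566, 1.34]
force: [-0.2, 0.9, -1.8]
width: 30.7
```

```bash
python3 -m handwheel '0.1 0 0 0 0 0 0; 0.3 0 0 0 0 0 0; 0.4 0 0 0 0 0 0; 0.4 0 0 0 0 0 0;0.4 -6 0 0 0 0 0; 0.4 -12 0 0 0 0 0;0.4 -20 0 0 0 0 0; 0.4 -30 0 0 0 0 0; 0.4 -30 0 0 0 0 0; 0.4 0 0 0 0 0 0'; python3 -m handwheel '-1 -10 -30 -10 0 0 0;-1 -10 -40 -10 0 0 0;-1 0 -40 -10 0 0 0;-1 0 -40 -10 0 0 0;-1 0 -20 0 0 0 0;-1 0 0 0 0 0 0'
python3 -c "
from h import *
plan((0,0,0),-36.5,1)
cv2.imwrite('pics/s6.png',get_image('side'));cv2.imwrite('pics/t6.png',get_image('top'))
a=crop(cv2.imread('pics/t6.png'),(290,140),130,150,3);b=crop(cv2.imread('pics/s6.png'),(300,200),130,150,3);cv2.imwrite('pics/a6.png',np.hstack([a,b]))"
```

```text
clock: 8.2
eef_pos: [461.0, 42.9, 145.6]
tool_rot: [2.432, 1.567, 1.798]
force: [1.0, -0.3, -0.1]
width: 60.1
clock: 8.8
eef_pos: [324.3, -71.8, 165.4]
tool_rot: [1.651, 1.565, 1.022]
force: [0.9, 0.2, 0.6]
width: 0.2
at [324.3 -71.8 165.4] to go [-324.3   71.8 -165.4] rot [ 0.008 -0.    -0.006] t 8.8
[ 164.8 -133.6 -304.4] [ 0.008 -0.    -0.006]
```

View pics/a6.png

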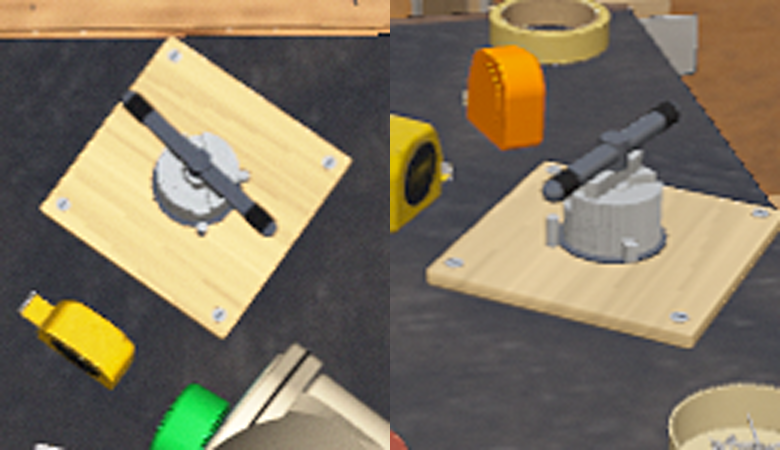

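Tape measure stands on the table, clear of the board (crop 90,340; board edge at about 160,290). Next I'll find the slot direction.

```bash
python3 -c "
from h import *
a=crop(cv2.imread('pics/t6.png'),(328,172),56,56,10);o=np.array((328,172))
b=a.copy()
poly(b,'top',circ((583,-42),30,50),o,10,(255,0,255))
b=b
s=crop(cv2.imread('pics/s6.png'),(340,225),66,66,8.5)
cv2.imwrite('pics/n1.png',a);cv2.imwrite('pics/n2.png',s)"
```

```text
(no output)
```

View pics/n1.png

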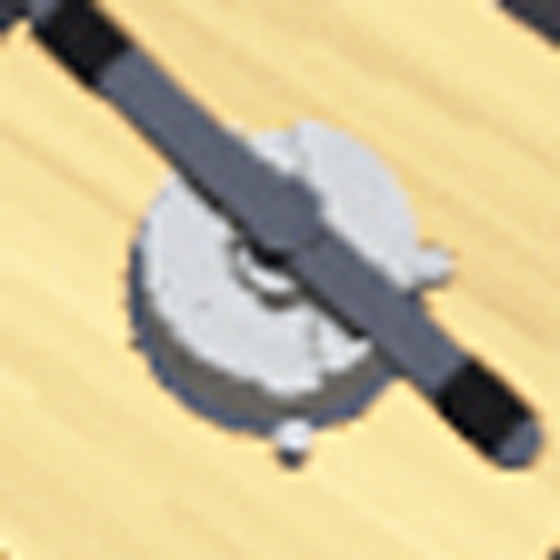

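View pics/n2.png

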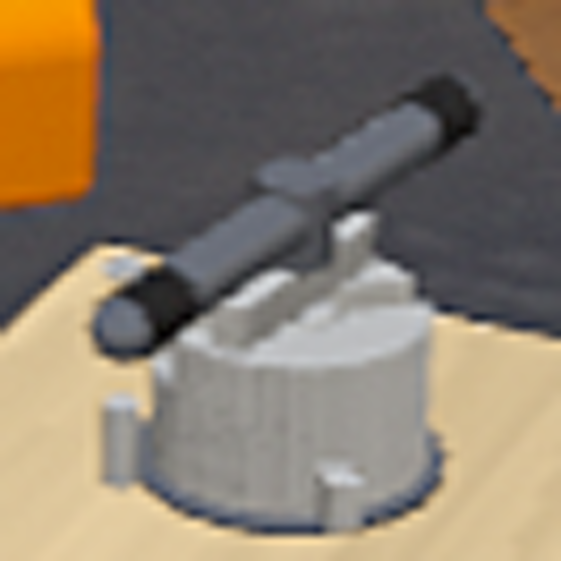

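```bash
cat >> h.py <<'E'
C=np.array([583,-42.])
def push(phi,gap,z,n,r=58):
    a=np.radians(phi);u=np.array([np.cos(a),np.sin(a)]);p=np.array([u[1],-u[0]])
    plan(np.r_[C+r*u-(18+gap)*p,z],phi-180,n)
E
python3 -c "
from h import *
print(ctrl.read_state()['qpos'])
push(225.5,14,115,10)"
```

```text
[-0.22959501  0.38472351  0.48926735  2.42399809 -0.47082222  0.41247587
  0.0392305 ]
at [326.2 -70.4 165.3] to go [238.9 -35.4 -50.3] rot [-1.42   0.004 -0.005] t 8.9
[ 5.1 11.1 21.4] [-0.142  0.    -0.   ]
[ 5.1  7.9 22.8] [-0.142  0.    -0.   ]
[ 5.1  4.6 23.7] [-0.142  0.    -0.   ]
[ 5.1  1.2 24.1] [-0.142  0.    -0.   ]
[ 5.1 -2.2 24.1] [-0.142  0.    -0.   ]
[ 5.  -5.6 23.5] [-0.142  0.    -0.   ]
[ 5.  -8.8 22.5] [-0.142  0.    -0.   ]
[  5.  -11.9  21. ] [-0.142  0.    -0.   ]
[  5.  -14.8  19.1] [-0.142  0.    -0.   ]
[  5.  -17.3  16.8] [-0.142  0.    -0.   ]
```

```bash
python3 -m handwheel '-1 4 11 21 -0.14 0 0; -1 4 8 23 -0.14 0 0; -1 4 5 24 -0.14 0 0; -1 4 1 24 -0.14 0 0; -1 4 -2 24 -0.14 0 0; -1 4 -6 24 -0.14 0 0; -1 4 -9 22 -0.14 0 0; -1 4 -12 21 -0.14 0 0; -1 4 -15 19 -0.14 0 0; -1 4 -17 17 -0.14 0 0'
python3 -c "
from h import *
push(225.5,14,115,5)"
```

```text
clock: 9.9
eef_pos: [582.4, -84.7, 119.6]
tool_rot: [0.605, 1.559, 1.457]
force: [-0.1, 0.1, -0.2]
width: -0.3
at [582.4 -84.7 119.6] to go [-17.2 -21.1  -4.6] rot [ 0.058  0.009 -0.007] t 9.9
[ 0.9 -0.2 -5.4] [ 0.012  0.002 -0.001]
[ 0.9 -0.2 -5.4] [ 0.012  0.002 -0.001]
[ 0.9 -0.3 -5.4] [ 0.012  0.002 -0.001]
[ 0.9 -0.4 -5.4] [ 0.012  0.002 -0.001]
[ 0.9 -0.4 -5.4] [ 0.012  0.002 -0.001]
```

```bash
python3 -m handwheel '-1 0 0 -6 0.03 0 0; -1 0 0 -10 0.03 0 0; -1 0 -1 -8 0 0.005 -0.003; -1 0 0 -3 0 0.005 -0.003; -1 0 0 0 0 0 0'
python3 -c "
from h import *
push(225.5,14,56,6)
im=crop(get_image('side'),(310,180),150,120,5);o=np.array((310,180))
s=ctrl.read_state();z=s['eef_pos'];drawbox(im,'side',box(z[:2],45.5,30,22,z[2]-8,z[2]+20),o,5,(0,255,0))
cv2.imwrite('pics/a7.png',im)"
```

```text
clock: 10.4
eef_pos: [566.4, -101.5, 116.7]
tool_rot: [1.861, 1.568, 2.655]
force: [0.8, 0.5, 0.6]
width: -0.0
at [ 566.4 -101.5  116.7] to go [ -1.2  -4.3 -60.7] rot [-0.001 -0.001 -0.003] t 10.4
[10.1 -0.4 -0.6] [-0. -0. -0.]
[10.1 -0.4 -0.6] [-0. -0. -0.]
[10.1 -0.4 -0.6] [-0. -0. -0.]
[10.1 -0.4 -0.6] [-0. -0. -0.]
[10.1 -0.4 -0.6] [-0. -0. -0.]
[10.1 -0.4 -0.6] [-0. -0. -0.]
```

View pics/a7.png

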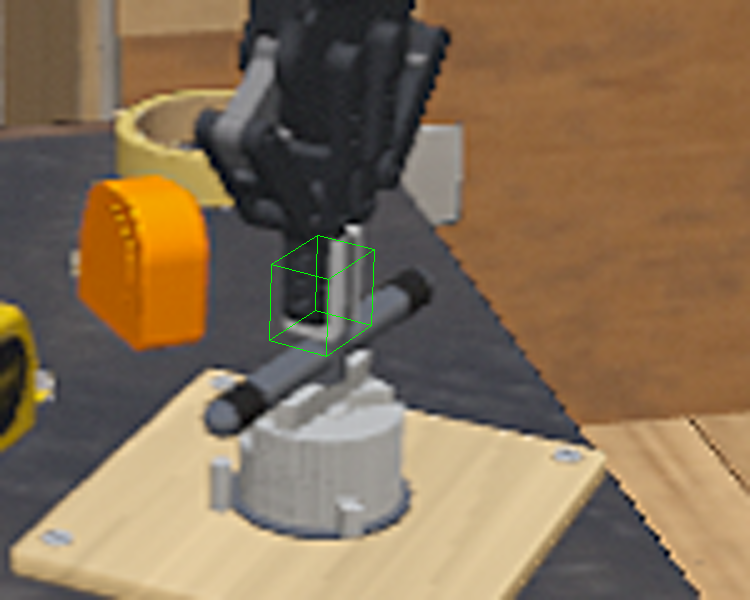

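```bash
python3 -m handwheel '-1 8 -3 -2 0 0 0; -1 12 0 -2 0 0 0; -1 12 0 0 0 0 0; -1 12 0 0 0 0 0; -1 9 0 0 0 0 0; -1 5 0 0 0 0 0; -1 0 0 0 0 0 0'
python3 -c "
from h import *
push(225.5,0,56,5)
im=crop(get_image('side'),(310,180),150,120,5)
cv2.imwrite('pics/a8.png',im)"
```

```text
clock: 11.15
eef_pos: [564.9, -105.9, 52.6]
tool_rot: [1.811, 1.566, 2.605]
force: [0.7, 0.6, -0.1]
width: 0.2
at [ 564.9 -105.9   52.6] to go [-9.7  9.9  3.4] rot [-0.    -0.001 -0.004] t 11.15
[-0.7  2.8  0. ] [-0.    -0.    -0.001]
[-0.7  2.8  0. ] [-0.    -0.    -0.001]
[-0.7  2.8  0. ] [-0.    -0.    -0.001]
[-0.7  2.8  0. ] [-0.    -0.    -0.001]
[-0.7  2.8  0. ] [-0.    -0.    -0.001]
```

View pics/a8.png

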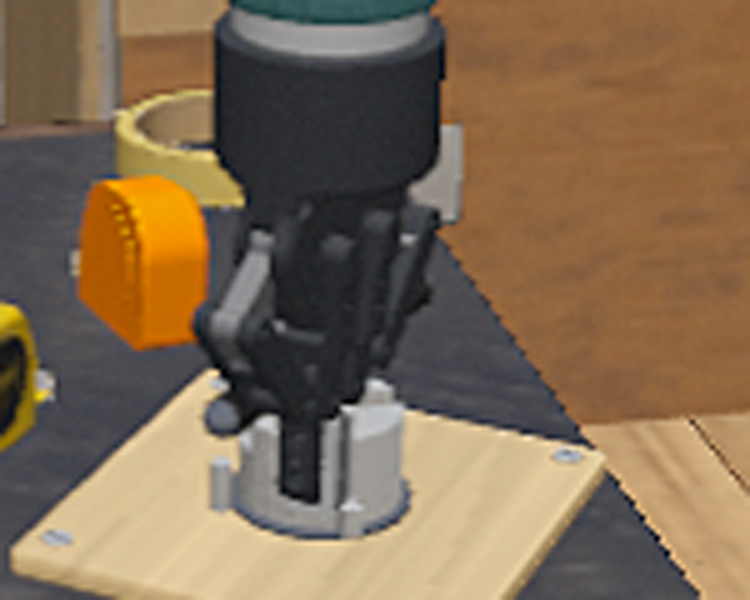

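```bash
python3 -m handwheel '-1 0 3 0 0 0 0; -1 0 4 0 0 0 0; -1 0 4 0 0 0 0; -1 0 2 0 0 0 0;-1 0 0 0 0 0 0'
python3 -c "
from h import *
push(215,0,53,5)
im=crop(get_image('top'),(280,140),150,120,5)
cv2.imwrite('pics/a9.png',im)"
```

```text
clock: 11.7
eef_pos: [556.1, -95.7, 54.7]
tool_rot: [0.988, 1.569, 1.782]
force: [0.5, -0.4, -0.9]
width: 0.1
at [556.1 -95.7  54.7] to go [-10.3   5.7  -1.7] rot [ 0.183  0.001 -0.002] t 11.7
[ 0.3  2.3 -0.6] [ 0.037  0.    -0.   ]
[ 0.3  2.2 -0.7] [ 0.037  0.    -0.   ]
[ 0.3  2.2 -0.8] [ 0.037  0.    -0.   ]
[ 0.3  2.2 -0.9] [ 0.037  0.    -0.   ]
[ 0.3  2.2 -0.9] [ 0.037  0.    -0.   ]
```

View pics/a9.png

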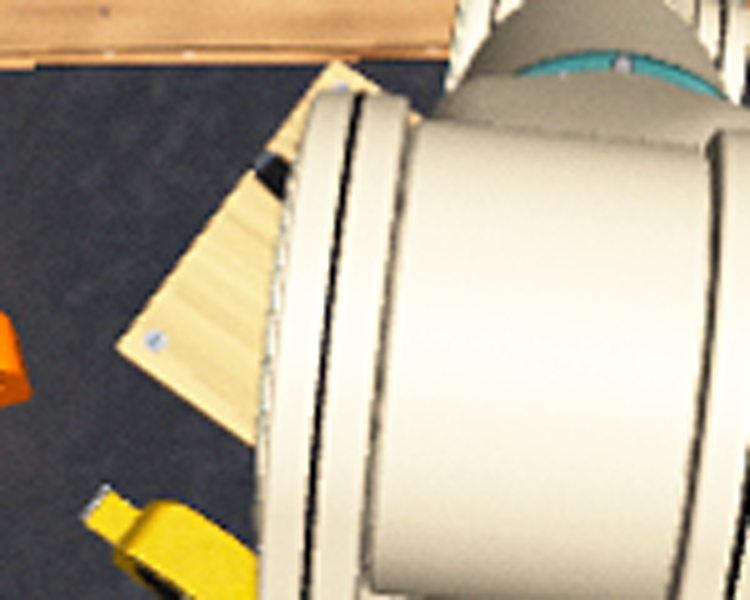

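```bash
python3 -m handwheel '-1 0 2.3 -0.7 0.037 0 0; -1 0 2.3 -0.7 0.037 0 0; -1 0 2.3 -0.7 0.037 0 0; -1 0 2.3 -0.8 0.037 0 0; -1 0 2.3 -0.8 0.037 0 0; -1 0 0 0 0 0 0'
python3 -c "
from h import *
push(205,0,53,5)
im=crop(get_image('side'),(310,180),150,120,5)
cv2.imwrite('pics/a10.png',im)"
```

```text
clock: 12.35
eef_pos: [546.3, -90.0, 55.3]
tool_rot: [-0.285, 1.568, 0.306]
force: [1.6, -1.2, 0.2]
width: 0.2
at [546.3 -90.   55.3] to go [-8.3  7.2 -2.3] rot [0.155 0.003 0.001] t 12.35
[ 0.5  2.1 -0.6] [0.031 0.001 0.   ]
[ 0.5  2.1 -0.6] [0.031 0.001 0.   ]
[ 0.5  2.1 -0.7] [0.031 0.001 0.   ]
[ 0.5  2.1 -0.8] [0.031 0.001 0.   ]
[ 0.5  2.  -0.8] [0.031 0.001 0.   ]
```

View pics/a10.png

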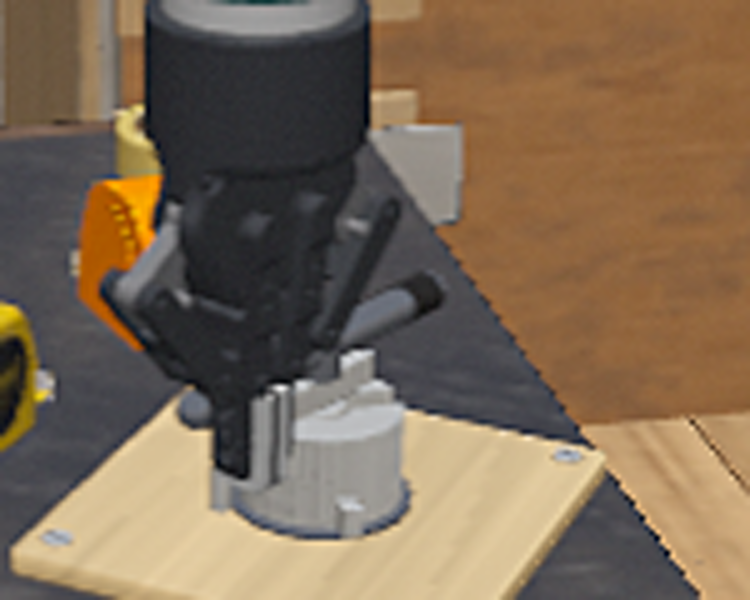

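```bash
python3 -m handwheel '-1 0.4 2.2 -0.6 0.035 0 0; -1 0.4 2.2 -0.6 0.035 0 0; -1 0.4 2.2 -0.7 0.035 0 0; -1 0.4 2.2 -0.8 0.035 0 0; -1 0.4 2.2 -0.8 0.035 0 0; -1 0 0 0 0 0 0'
python3 -c "
from h import *
push(195,0,54,5)
im=crop(get_image('side'),(310,180),150,120,5)
cv2.imwrite('pics/a11.png',im)"
```

```text
clock: 13.0
eef_pos: [537.3, -81.8, 53.1]
tool_rot: [-0.214, 1.568, 0.187]
force: [-0.1, 0.4, -0.3]
width: 0.4
at [537.3 -81.8  53.1] to go [-5.7  7.4  0.9] rot [0.14  0.003 0.   ] t 13.0
[-0.2  1.8 -0.5] [0.028 0.001 0.   ]
[-0.2  1.8 -0.5] [0.028 0.001 0.   ]
[-0.2  1.8 -0.6] [0.028 0.001 0.   ]
[-0.2  1.8 -0.6] [0.028 0.001 0.   ]
[-0.2  1.8 -0.7] [0.028 0.001 0.   ]
```

View pics/a11.png

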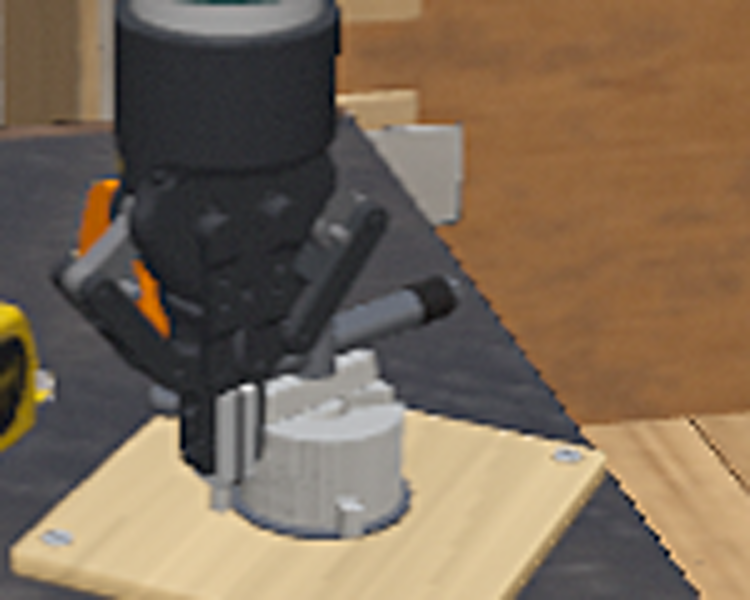

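```bash
python3 -m handwheel '-1 0 2.2 -0.6 0.035 0 0; -1 0 2.2 -0.6 0.035 0 0; -1 0 2.2 -0.7 0.035 0 0; -1 0 2.2 -0.7 0.035 0 0; -1 0 0 0 0 0 0'
python3 -c "
from h import *
push(185,0,54,5)
im=crop(get_image('side'),(310,180),150,120,5)
cv2.imwrite('pics/a12.png',im)"
```

```text
clock: 13.55
eef_pos: [531.0, -73.8, 52.7]
tool_rot: [0.167, 1.569, 0.417]
force: [0.5, -0.1, -1.0]
width: 0.3
at [531.  -73.8  52.7] to go [-4.2  8.8  1.3] rot [ 0.163  0.002 -0.   ] t 13.55
[-0.3  1.9 -0.4] [ 0.033  0.    -0.   ]
[-0.3  1.9 -0.4] [ 0.033  0.    -0.   ]
[-0.3  1.9 -0.5] [ 0.033  0.    -0.   ]
[-0.3  1.9 -0.6] [ 0.033  0.    -0.   ]
[-0.3  1.8 -0.6] [ 0.033  0.    -0.   ]
```

View pics/a12.png

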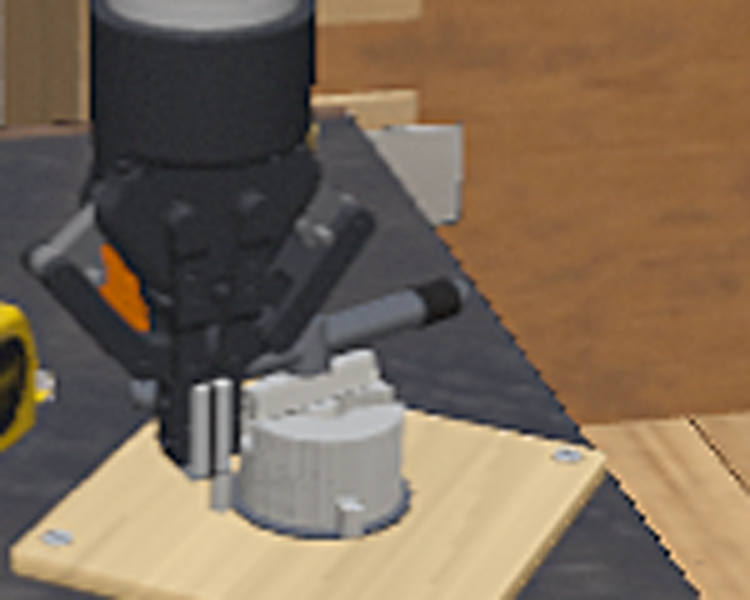

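```bash
python3 -m handwheel '-1 -0.3 2 -0.5 0.033 0 0; -1 -0.3 2 -0.5 0.033 0 0; -1 0 2 -0.5 0.033 0 0; -1 0 2 -0.6 0.033 0 0; -1 0 0 0 0 0 0'
python3 -c "
from h import *
push(180,0,54,5)
im=crop(get_image('side'),(310,180),150,120,5)
cv2.imwrite('pics/a13.png',im)"
```

```text
clock: 14.1
eef_pos: [527.2, -66.6, 53.4]
tool_rot: [-0.11, 1.569, -0.003]
force: [0.4, -0.2, 0.1]
width: 0.2
at [527.2 -66.6  53.4] to go [-2.2  6.6  0.6] rot [0.106 0.002 0.   ] t 14.1
[-0.1  1.4 -0.3] [0.021 0.    0.   ]
[-0.1  1.4 -0.3] [0.021 0.    0.   ]
[-0.1  1.3 -0.4] [0.021 0.    0.   ]
[-0.1  1.3 -0.4] [0.021 0.    0.   ]
[-0.1  1.3 -0.4] [0.021 0.    0.   ]
```

View pics/a13.png

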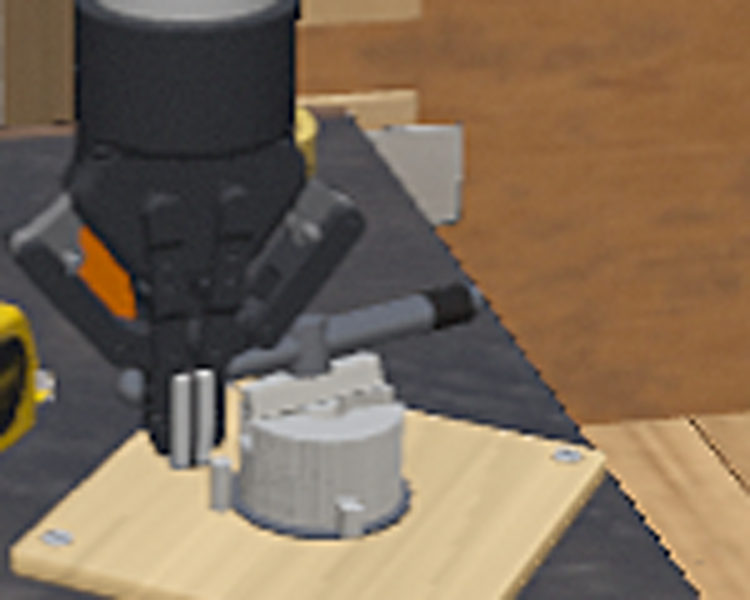

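```bash
python3 -m handwheel '-1 0 1.8 -0.4 0.03 0 0; -1 0 1.8 -0.4 0.03 0 0; -1 0 1.8 -0.4 0.03 0 0; -1 0 1.8 -0.4 0.03 0 0; -1 0 0 0 0 0 0'
python3 -c "
from h import *
push(175,0,54,5)
im=crop(get_image('side'),(310,180),150,120,5)
cv2.imwrite('pics/a14.png',im)"
```

```text
clock: 14.65
eef_pos: [524.6, -60.2, 53.3]
tool_rot: [-0.632, 1.569, -0.657]
force: [0.6, -1.3, -1.2]
width: -0.3
at [524.6 -60.2  53.3] to go [-1.   5.3  0.7] rot [0.063 0.002 0.001] t 14.65
[-0.1  1.1 -0.2] [0.013 0.    0.   ]
[-0.1  1.1 -0.2] [0.013 0.    0.   ]
[-0.1  1.1 -0.2] [0.013 0.    0.   ]
[-0.1  1.1 -0.3] [0.013 0.    0.   ]
[-0.1  1.1 -0.3] [0.013 0.    0.   ]
```

View pics/a14.png

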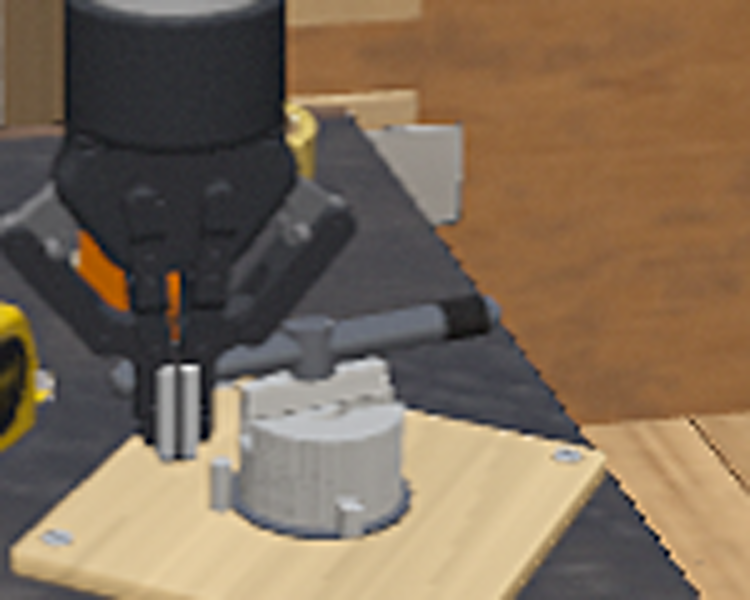

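```bash
python3 -m handwheel '-1 0 1.6 -0.3 0.025 0 0; -1 0 1.6 -0.3 0.025 0 0; -1 0 1.6 -0.3 0.025 0 0; -1 0 0 0 0 0 0'
python3 -c "
from h import *
push(172,0,54,5)
im=crop(get_image('side'),(310,180),150,120,5)
cv2.imwrite('pics/a15.png',im)"
```

```text
clock: 15.1
eef_pos: [523.5, -58.1, 53.2]
tool_rot: [-1.124, 1.566, -1.232]
force: [-0.3, -3.3, -1.0]
width: 0.0
at [523.5 -58.1  53.2] to go [-0.4  6.3  0.8] rot [0.032 0.002 0.004] t 15.1
[-0.2  1.2 -0.2] [0.006 0.    0.001]
[-0.2  1.2 -0.2] [0.006 0.    0.001]
[-0.2  1.2 -0.2] [0.006 0.    0.001]
[-0.2  1.2 -0.2] [0.006 0.    0.001]
[-0.2  1.2 -0.3] [0.006 0.    0.001]
```

View pics/a15.png

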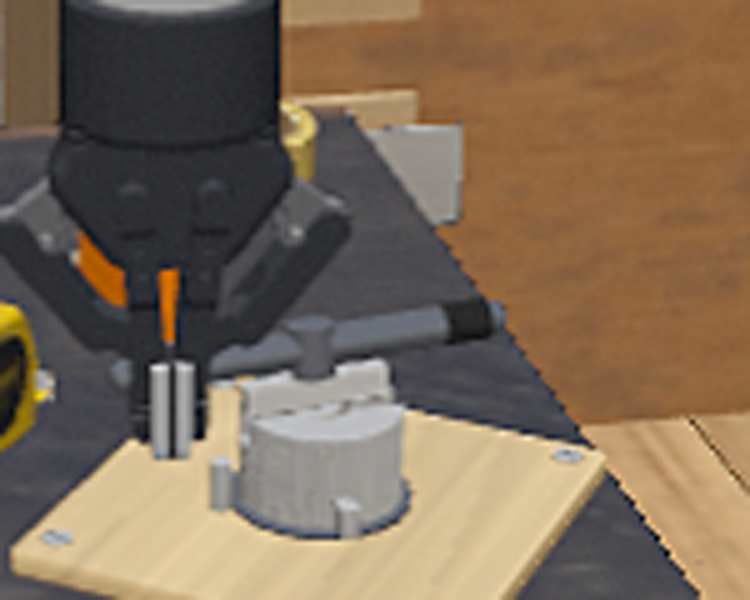

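```bash
python3 -m handwheel '-1 0 -2 0 0 0 0; -1 0 -3 0 0 0 0; -1 0 0 0 0 0 0; -1 0 0 0 0 0 0'
python3 -c "
from h import *
push(172,0,54,5)
im=crop(get_image('side'),(340,220),80,70,9)
cv2.imwrite('pics/a16.png',im)"
```

```text
clock: 15.55
eef_pos: [524.0, -59.6, 53.6]
tool_rot: [0.184, 1.568, 0.08]
force: [-1.0, -0.0, 0.1]
width: 0.2
at [524.  -59.6  53.6] to go [-0.9  7.8  0.4] rot [ 0.035  0.003 -0.001] t 15.55
[-0.1  1.5 -0.3] [ 0.007  0.001 -0.   ]
[-0.1  1.5 -0.4] [ 0.007  0.001 -0.   ]
[-0.1  1.5 -0.4] [ 0.007  0.001 -0.   ]
[-0.1  1.5 -0.4] [ 0.007  0.001 -0.   ]
[-0.1  1.5 -0.4] [ 0.007  0.001 -0.   ]
```

View pics/a16.png

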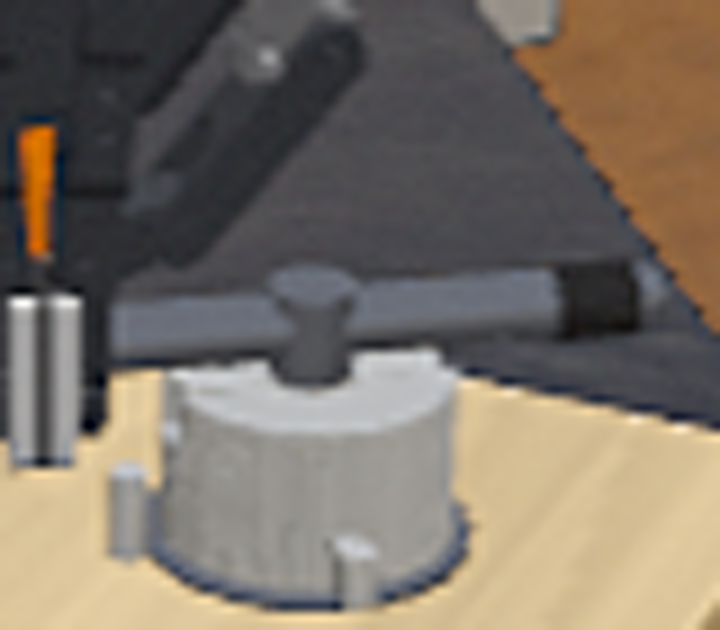

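The key dropped home: the blade is level with the nut's top and only the stem and bar stand above it. I'll go on turning.

```bash
python3 -m handwheel '-1 0 2 -0.3 0.01 0 0; -1 0 3 -0.4 0.02 0 0; -1 0 3 -0.5 0.03 0 0; -1 0 3 -0.5 0.03 0 0; -1 0 3 -0.5 0.03 0 0; -1 0 3 -0.5 0.03 0 0'
python3 -c "
from h import *
push(165,0,53,5)
im=crop(get_image('side'),(325,205),100,80,7)
cv2.imwrite('pics/a17.png',im)"
```

```text
clock: 16.2
eef_pos: [521.7, -50.3, 54.0]
tool_rot: [-1.171, 1.561, -1.442]
force: [-1.8, -4.8, 0.9]
width: 0.0
at [521.7 -50.3  54. ] to go [ 0.6  5.9 -1. ] rot [-0.01   0.004  0.009] t 16.2
[ 0.2  1.2 -0.2] [-0.002  0.001  0.002]
[ 0.2  1.2 -0.2] [-0.002  0.001  0.002]
[ 0.2  1.2 -0.2] [-0.002  0.001  0.002]
[ 0.2  1.2 -0.2] [-0.002  0.001  0.002]
[ 0.2  1.2 -0.2] [-0.002  0.001  0.002]
```

View pics/a17.png

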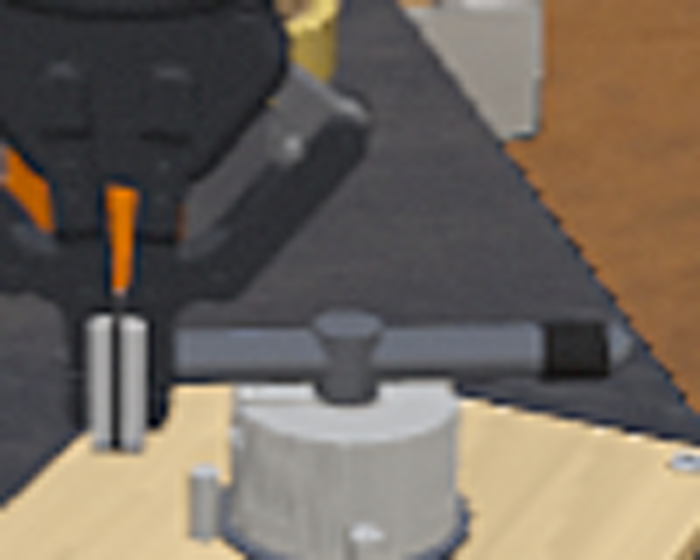

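```bash
python3 -m handwheel '-1 0 4 -0.4 0 0 0; -1 0 4 -0.5 0.02 0 0; -1 0 4 -0.5 0.03 0 0; -1 0 4 -0.5 0.03 0 0; -1 0 4 -0.5 0.03 0 0; -1 0 4 -0.5 0.03 0 0'
python3 -c "
from h import *
push(150,0,53,5)
im=crop(get_image('side'),(325,205),100,80,7)
cv2.imwrite('pics/a18.png',im)"
```

```text
clock: 16.85
eef_pos: [523.0, -33.1, 54.0]
tool_rot: [-1.299, 1.552, -1.725]
force: [-2.7, -5.2, 1.9]
width: -0.0
at [523.  -33.1  54. ] to go [ 0.8  4.5 -1. ] rot [0.098 0.006 0.018] t 16.85
[ 0.2  0.9 -0.2] [0.02  0.001 0.004]
[ 0.2  0.9 -0.2] [0.02  0.001 0.004]
[ 0.2  0.9 -0.3] [0.02  0.001 0.004]
[ 0.2  0.9 -0.3] [0.02  0.001 0.004]
[ 0.2  0.9 -0.3] [0.02  0.001 0.004]
```

View pics/a18.png

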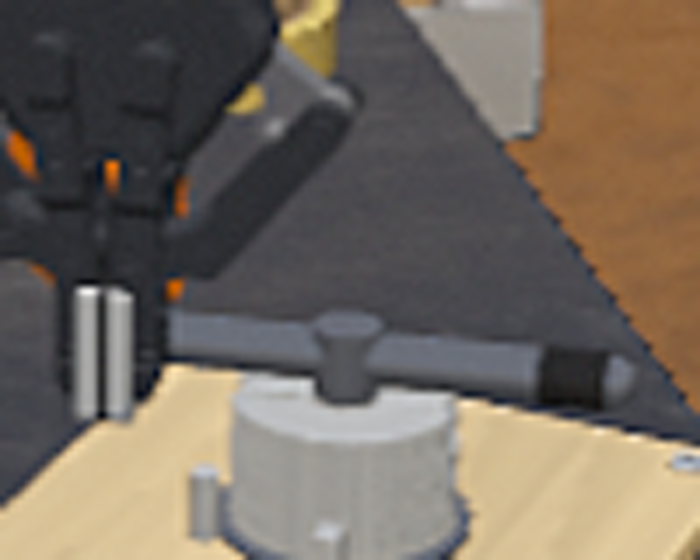

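```bash
python3 -m handwheel '-1 0 4 -0.6 0.03 0.001 0.003; -1 0 4 -0.6 0.035 0.001 0.003; -1 0 4 -0.6 0.035 0.001 0.003; -1 0 4 -0.6 0.035 0.001 0.003; -1 0 4 -0.6 0.035 0 0.003; -1 0 4 -0.6 0.035 0 0.003'
python3 -c "
from h import *
push(135,0,53,5)
im=crop(get_image('side'),(325,205),100,80,7)
cv2.imwrite('pics/a19.png',im)"
```

```text
clock: 17.5
eef_pos: [528.2, -16.8, 53.8]
tool_rot: [-1.057, 1.561, -1.702]
force: [-2.0, -4.5, 1.7]
width: 0.2
at [528.2 -16.8  53.8] to go [ 1.1  3.  -0.8] rot [0.14  0.005 0.008] t 17.5
[ 0.2  0.6 -0.2] [0.028 0.001 0.002]
[ 0.2  0.6 -0.2] [0.028 0.001 0.002]
[ 0.2  0.6 -0.2] [0.028 0.001 0.002]
[ 0.2  0.6 -0.2] [0.028 0.001 0.002]
[ 0.2  0.6 -0.3] [0.028 0.001 0.002]
```

View pics/a19.png

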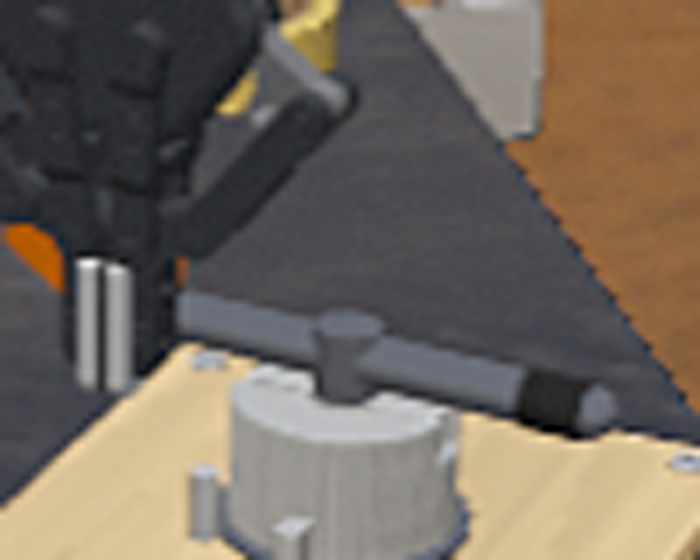

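```bash
python3 -m handwheel '-1 0 4 -0.6 0.05 0.001 0.002; -1 0 4 -0.6 0.05 0.001 0.002; -1 0 4 -0.6 0.05 0.001 0.002; -1 0 4 -0.6 0.05 0.001 0.002; -1 0 4 -0.6 0.04 0 0.002'
python3 -c "
from h import *
push(120,0,53,5)
im=crop(get_image('side'),(325,205),100,80,7)
cv2.imwrite('pics/a20.png',im)"
```

```text
clock: 18.05
eef_pos: [534.6, -4.7, 53.6]
tool_rot: [-1.456, 1.565, -2.356]
force: [-3.2, -4.3, 3.1]
width: -0.1
at [534.6  -4.7  53.6] to go [ 3.8  4.  -0.6] rot [0.147 0.001 0.006] t 18.05
[ 0.1  1.1 -0.2] [0.029 0.    0.001]
[ 0.1  1.1 -0.2] [0.029 0.    0.001]
[ 0.1  1.1 -0.2] [0.029 0.    0.001]
[ 0.1  1.1 -0.2] [0.029 0.    0.001]
[ 0.1  1.1 -0.3] [0.029 0.    0.001]
```

View pics/a20.png

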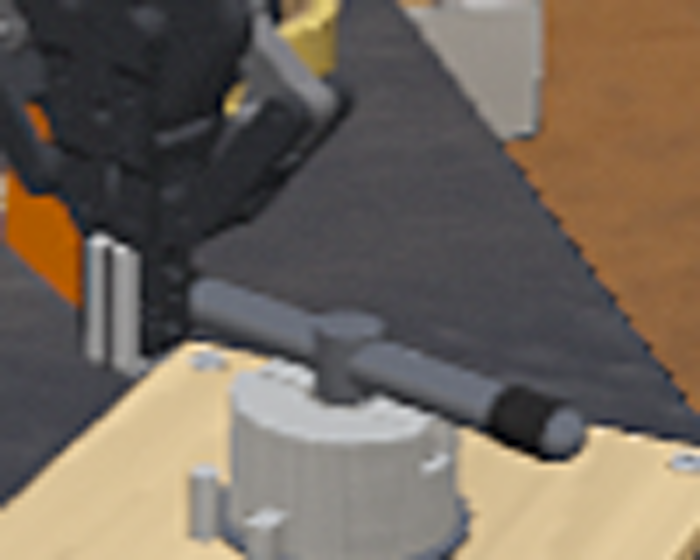

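Lug (crop 265,530) is still short of the pin (205,500). I'll continue.

```bash
python3 -m handwheel '-1 0 4 -0.6 0.05 0 0.002; -1 0 4 -0.6 0.05 0 0.002; -1 0 4 -0.6 0.05 0 0.002; -1 0 4 -0.6 0.05 0 0.002; -1 0 4 -0.6 0.05 0 0.002'
python3 -c "
from h import *
push(110,0,53,5)
im=crop(get_image('side'),(325,205),100,80,7)
cv2.imwrite('pics/a21.png',im)"
```

```text
clock: 18.6
eef_pos: [543.8, 5.9, 53.3]
tool_rot: [-1.75, 1.565, -2.912]
force: [-3.8, -2.7, 3.7]
width: 0.2
at [543.8   5.9  53.3] to go [ 2.4  0.5 -0.3] rot [ 0.06  -0.001  0.006] t 18.6
[0.1 0.5 0.1] [ 0.012 -0.     0.001]
[0.1 0.5 0.1] [ 0.012 -0.     0.001]
[0.1 0.5 0.1] [ 0.012 -0.     0.001]
[0.1 0.5 0.1] [ 0.012 -0.     0.001]
[0.1 0.5 0.1] [ 0.012 -0.     0.001]
```

View pics/a21.png

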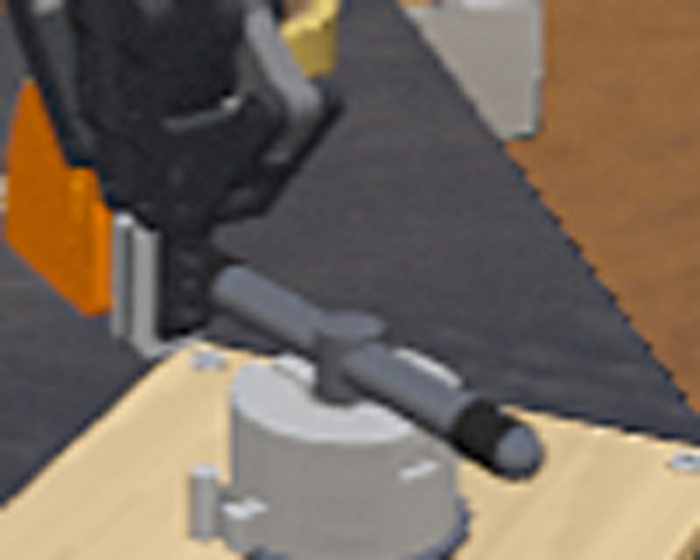

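```bash
python3 -m handwheel '-1 0 4 -0.3 0.04 0 0.002; -1 0 4 -0.3 0.04 0 0.002; -1 0 4 -0.3 0.04 0 0.002'; python3 -m handwheel '-1 0 4 -0.3 0.03 0 0.002; -1 0 4 -0.3 0.03 0 0.002'
python3 -c "
from h import *
push(100,0,53,5)
im=crop(get_image('side'),(325,205),100,80,7)
cv2.imwrite('pics/a22.png',im)"
```

```text
clock: 18.95
eef_pos: [550.4, 11.1, 52.7]
tool_rot: [-2.061, 1.563, 2.937]
force: [-5.0, -3.0, 3.6]
width: 0.4
clock: 19.15
eef_pos: [551.3, 12.6, 52.0]
tool_rot: [-1.977, 1.554, 2.961]
force: [-11.3, -5.5, 9.4]
width: -0.2
at [551.3  12.6  52. ] to go [ 3.9 -0.6  1. ] rot [ 0.051 -0.006  0.015] t 19.15
[-0.2  0.7  0.3] [ 0.01  -0.001  0.003]
[-0.2  0.7  0.3] [ 0.01  -0.001  0.003]
[-0.2  0.7  0.3] [ 0.01  -0.001  0.003]
[-0.2  0.7  0.3] [ 0.01  -0.001  0.003]
[-0.2  0.7  0.3] [ 0.01  -0.001  0.003]
```

View pics/a22.png

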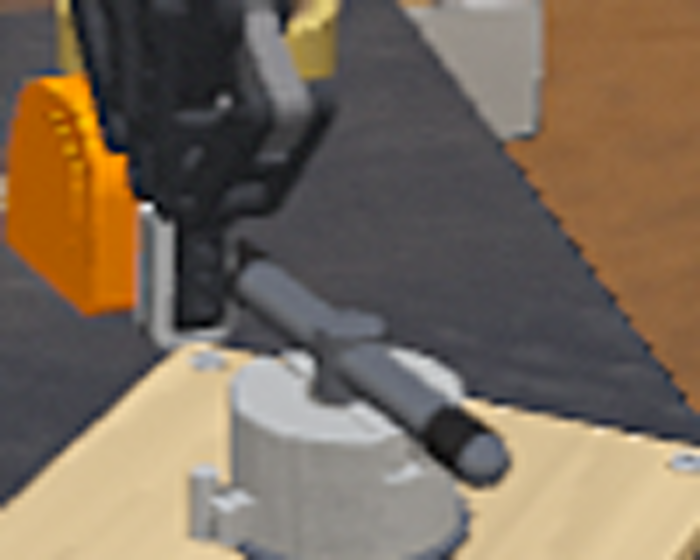

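```bash
python3 -m handwheel '-1 -0.5 4 0 0 0 0; -1 -0.5 4 0 0 0 0'
python3 -m handwheel '-1 0 3 0 0 0 0; -1 0 3 0 0 0 0'
```

```text
clock: 19.4
eef_pos: [551.1, 12.7, 52.0]
tool_rot: [-1.885, 1.54, 3.053]
force: [-8.1, -4.5, 6.6]
width: -0.2
clock: 19.6
eef_pos: [550.6, 13.1, 51.4]
tool_rot: [-1.879, 1.528, 3.06]
force: [-6.7, -2.6, 6.4]
width: 0.1
```

It has stopped against the pin. I'll back off, lift away and check.

```bash
python3 -m handwheel '-1 0 -4 0 0 0 0; -1 0 -6 0 0 0 0; -1 0 -8 0 0 0 0; -1 -4 -8 -4 0 0 0; -1 -15 0 0 0 0 0; -1 -30 0 0 0 0 0; -1 -35 0 0 0 0 0; -1 -20 0 0 0 0 0; -1 0 0 0 0 0 0'
python3 -c "
from h import *
plan((340,60,170),-50,8)
cv2.imwrite('pics/a23.png',crop(get_image('side'),(300,190),140,110,5))"
```

```text
clock: 20.5
eef_pos: [527.3, 14.4, 163.7]
tool_rot: [-2.028, 1.53, 2.916]
force: [0.8, -0.4, -0.7]
width: -0.1
at [527.3  14.4 163.7] to go [-187.3   45.6    6.3] rot [-0.466 -0.026  0.032] t 20.5
[  0.2 -21.5 -10.9] [-0.058 -0.003  0.004]
[  0.1 -20.8 -12.2] [-0.058 -0.003  0.004]
[ -0.  -20.1 -13.4] [-0.058 -0.003  0.004]
[ -0.2 -19.3 -14.5] [-0.058 -0.003  0.004]
[ -0.3 -18.4 -15.6] [-0.058 -0.003  0.004]
[ -0.4 -17.4 -16.6] [-0.058 -0.003  0.004]
[ -0.5 -16.4 -17.6] [-0.058 -0.003  0.004]
[ -0.7 -15.4 -18.6] [-0.058 -0.003  0.004]
```

View pics/a23.png

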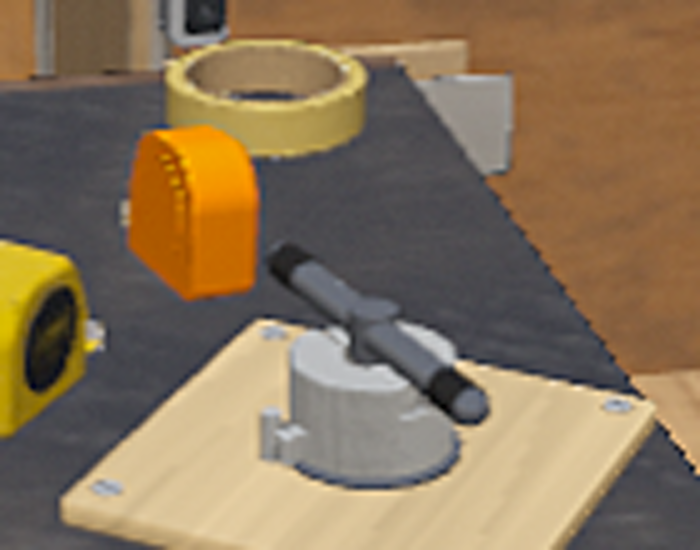

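Lug touches the pin (crop 285,435) and the key is seated. I'll clear the top view for one more check.

```bash
python3 -m handwheel '-1 -3 -22 -11 0 0 0; -1 -3 -22 -11 0 0 0; -1 -3 -22 -11 0 0 0; -1 -3 -22 -11 0 0 0; -1 0 -22 -11 0 0 0; -1 0 -22 -11 0 0 0; -1 0 -15 -8 0 0 0; -1 0 0 0 0 0 0;-1 0 0 0 0 0 0'
python3 -c "
from h import *
np.set_printoptions(precision=1,suppress=True)
t=get_image('top');s=get_image('side');cv2.imwrite('pics/t24.png',t);cv2.imwrite('pics/s24.png',s)
a=crop(t,(290,140),110,110,5);o=np.array((290,140))
cv2.imwrite('pics/a24.png',a)
cv2.imwrite('pics/a25.png',t)
print(ctrl.read_state()['force'],ctrl.read_state()['qd'])"
```

```text
clock: 21.45
eef_pos: [358.1, 55.1, 179.4]
tool_rot: [-1.998, 1.523, 2.949]
force: [1.1, -0.3, -0.6]
width: -0.4
[-0.1  0.1  0.4] [ 0.  0.  0. -0. -0. -0. -0.]
```

View pics/a24.png

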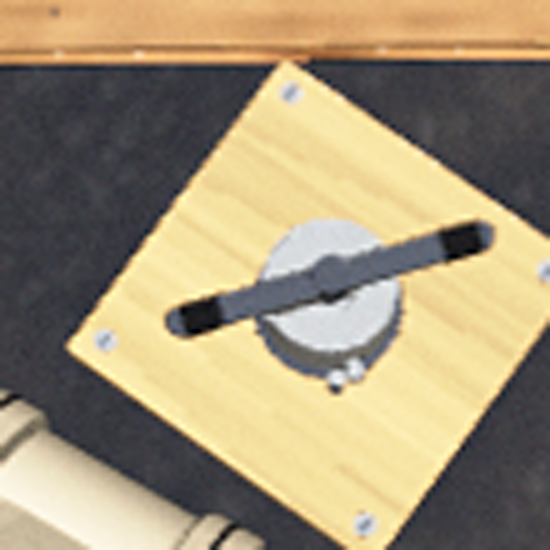

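View pics/a25.png

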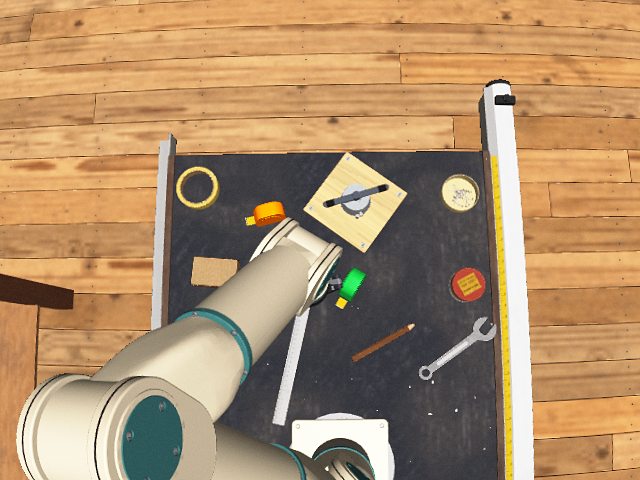

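View pics/s24.png

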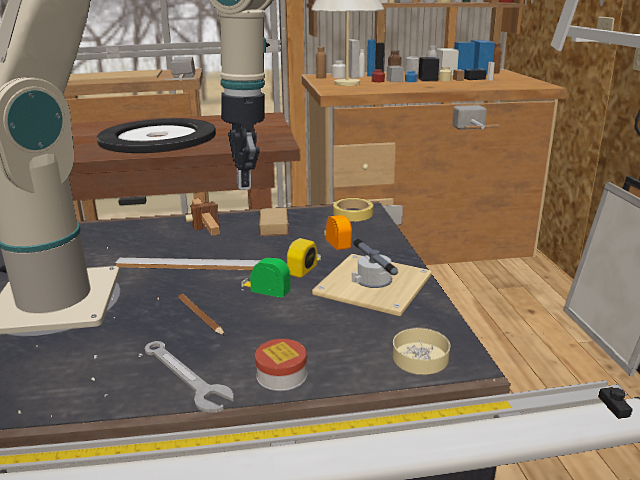

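```bash
python3 -c "
from h import *
np.set_printoptions(precision=1,suppress=True)
c=lambda a:(np.array(a,float)+.5)/5+[290,140]-.5
H=atz('top',c([(172,326),(488,234)]),60);d=H[1]-H[0];print(H.mean(0),np.linalg.norm(d),np.degrees(np.arctan2(d[1],d[0])))
print(atz('side',[(303,276)],0))
print(ctrl.finish_job())"
```

```text
[583.4 -41.1  60. ] 144.1531735796877 -74.07187565293816
[[459.3  18.9   0. ]]
the job is handed in; nothing more can be done
None
```

The job is handed in at about 21.6 s of the 67 s allowed. No verdict is reported, so the results below rest on my own checks.

- **Tape measure:** I gripped the yellow one across its thickness, lifted it off the board and stood it on the saw table at about (461, 44) mm. The stand's middle measured (583, -42) mm, so its centre is about 150 mm from it along a board side. The last side picture shows it upright and clear of the board.
- **Key and nut:** I pushed one end of the handle round clockwise with shut fingers, at about 5 N. The blade caught the slot, and the key dropped home when I eased the push back. I then turned it on until the nut's lug met the stop pin. There the force rose to about 16 N in all and the tool moved no further.
- **Last checks:**
  - The key looks fully home and upright.
  - The handle's middle is within about 1 mm of the stand's axis, and the bar points at about -74°.
  - The lug rests against the pin in both views.
  - The two tins and the sanding block appear at the same pixels as at the start.
  - The arm is clear, with near-zero force.
- **What was uncertain:** The top and side views first disagreed by about 8 mm on where the tape stood. I refitted it before gripping, and the grasp worked. The nut's angle was judged from the lug touching the pin and the push stalling, not measured directly.

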